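# Check a stage's lead screw with its thread gauge leaf

## Robot

A 6-joint arm with a two-finger parallel gripper is mounted at the origin on a cart in front of the work surface, level with it; the furniture and walls round the work are solid. World frame = base frame: x ahead of the robot, y to its left, z up, the work surface at z = 0. Lengths are in m, angles in rad, forces in N, time in s.
With the tool pointing down it reaches from about 0.35 to 0.85 m from the base axis. Payload 8.1 kg.
Tool frame: the origin (TCP) lies midway between the tips of the shut fingers; the grasp point (between the pads) lies 19 mm behind it; z points along the fingers, y is the direction in which the jaws open and shut (so a half turn about z gives the same grasp; the last joint's range is limited). The gripper opens to 93 mm and grips with 3 to 60 N. Pads are 15 mm wide; open, the fingers measure 128 mm over their backs; the gripper's body (75 mm by 188 mm) begins 65 mm behind the grasp point.
Start: joints at [1.209, 0.13, 1.488, -0, 1.523, -0.085], TCP at [0.164, 0.577, 0.219] pointing down, gripper open.
Joint ranges: [-2.96, 2.96], [-0.89, 2.26], [0.02, 2.5], [-1.34, 4.48], [0, 2.73], [-2.66, 2.66]. Speed limits (rad/s): [2.39, 2.39, 2.79, 3.14, 3.14, 3.14].

## Interface

Orientations are given as a rotation vector (axis times angle).
In Python, from plant import robot gives the robot as it stands. The module is installed in compiled form; this text tells all that it offers.
- The arm moves only by the shell command python3 -m pendant 'ROWS' [FORCE]. ROWS is JSON, a list of rows, each an object with "translation": the shift along the tool's x, y, z in mm, a list of three; "twist": the turn, a rotation vector about the tool's x, y, z in rad, a list of three; "grip": the opening, from -1 (shut) to 1 (fully open). A call has exactly 10 rows; each row shifts and turns the pose as measured when the row begins, along the tool's axes as they then stand; what a row does not reach is not made up. A row lasts 1/10 s, in which the tool goes at most 50 mm and 8.59 degrees, less where a joint would pass 70% of its speed; a pose out of reach is approached as far as the arm can. A call is refused whole if a number of a shift passes 50 or a number of a turn 0.15, either way. A call with a gripper value outside its range is refused whole. The fingers move at their own pace and stop on an object; FORCE is the grip in N (left out, the last holds). Time passes only in rows, so rows that do not move let the fingers close, or fill a call up. It gives the time, the measured TCP pose, the force and the opening at its end, in the units of the state.
- robot.read_state(): the state, without advancing time (a new reading comes with each control period).
- robot.read_camera(name): name is "side" or "top"; returns (picture, depth): 480x640x3 uint8, red, green, blue; 480x640 float32, m along the optical axis (not along the pixel's ray), 0 where there is no reading.
- robot.camera_info(name): a dict with "vertical_fov" (degrees; the focal length in pixels is half the picture's height over the tangent of half this angle, whatever the lens; pixels are square), "cx", "cy" (the principal point, pixels), "cam_to_world" (4x4, takes a point from camera to world coordinates). Camera axes: x right, y up, looking along -z (the intrinsics and any distortion apply to the point x, -y, -z); pixel columns grow to the right and rows downward; lengths in m; the calibration is good to about 2 mm. A picture is of the moment at which its call begins. camera_info takes no time and is no camera call.
- robot.close_job(): hands the job in, once; it reports no verdict.
The state is a dict: "t": time; "q": joint angles; "dq": joint speeds; "joint_torque": joint torques, N m; "tool_pos": TCP position; "orientation": TCP orientation; "force": force on the tool from outside, world axes, zero at the start; "wrist_torque": the same for the moment, N m; "opening": finger opening in m.
Only numpy, scipy, OpenCV 4.12 (cv2) and the standard library are available. Lean on these libraries where they do the work, as an engineer would, in place of code of your own. Each camera call takes 0.05 s, during which the arm holds its last target. There are 200 camera calls.

## Task

Check the bare lead screw of the linear stage with the coarse gauge leaf, the one with the blue grip: take it from the white tray, lay it flat on the stage's broad front way with its teeth towards the screw, and feel along the screw for the grooves until all its teeth go fully home. Hold it home for a good second with a light, steady push to see that it sits flat with no gap at either end, then let go and leave it seated there. The teeth are lapped to size, so never force them against the thread, and leave the red-gripped leaf and the other things on the bench alone.

Things in the scene. Friction and masses are not known exactly. Their poses are not given: they have to be found in the camera images.
- leaf_grip (a point): Centre of the blue grip (14 mm wide in y, 36 long in x, 30 high, black grooves) that stands upright on the coarse gauge leaf, a level steel plate 4 mm thick, 52 wide (y), 0.1 to 0.2 kg, at first in the tray. The point is 15 mm above the plate's upper face, 19 above its underside. x points to the teeth, y along their row, z up. Tooth tips lie 34 mm ahead (+x), the back edge 24 behind.
- tip_left (a point): Tip of the leaf's outer tooth at the +y end, at half the plate's thickness: leaf_grip plus (34, 20, -17) mm in the leaf's axes. The 5 teeth are 6.2 mm long, 10 mm apart, 2.5 mm wide at the tip and 5.8 mm at the root.
- tip_right (a point): Tip of the leaf's outer tooth at the -y end, at half the plate's thickness: leaf_grip plus (34, -20, -17) mm in the leaf's axes.
- lead_screw: Steel lead screw of the linear stage (fixed to the bench; black carriage at its +y end, black hand knob at its -y end; these and the end plates rise to 23 mm above the axis). Origin on the axis, 50 mm above the bench, half-way along the bare thread (y -55 to 55 mm). Axes fixed to the stage, not turning with the screw: y along the screw, x level, away from the front way, z up.
- front_way (a point): Middle of the upper face of the flat steel front way, 48 mm above the bench, 56 mm before the screw's axis, axes as lead_screw; it runs 34 mm either way in x, 55 in y. A leaf on it has its plate at the axis' height. The screw rests at any angle of turn, not measured: where the grooves lie along y is unknown within the 10 mm pitch. Friction (0.4 N m) holds it against a light push.
- fine_leaf_grip (a point): Centre of the red grip of the other gauge leaf, to be left alone, in the same tray: same plate and grip but 10 fine teeth, 5 mm apart. The two leaves may have changed places.
- tray_in (a point): Middle of the inner floor of the shallow white tray, 140 x 240 mm (x, y) with walls 12 mm high; its floor is 3 mm above the bench.
- marker: Felt marker with black cap, 12 x 136 x 14 mm, lying on the bench; a bystander. Origin on its underside.
- syringe: Clear plastic syringe, 28 x 92 x 19 mm, lying on the bench; a bystander. Origin on its underside.
- timer: White timer, 58 x 66 x 19 mm, on the bench; a bystander. Origin on its underside.
- home_line (a point): Point on the front of the screw's core, 12.5 mm before its axis, same axes as lead_screw. A leaf is home when all its tooth tips touch the core, at this x and height; against the crests the tips stop about 5.5 mm short. Trapezoidal one-start thread: pitch 10 mm, crest radius 18, core radius 12.5, groove 6.3 mm wide at the crests, 3.4 at the core.
There are look-alikes about, which are no part of the job. Leave any brown, orange or turquoise look-alike of the part that bears leaf_grip alone.

How it is judged:
By the outcome, as a careful person would: the job done as asked, in the order asked, and still so for the second after the job is handed in, with the robot touching nothing.
It also fails if it takes over 64 s, if anything falls off the work surface, if the arm or the gripper's body presses on something with over 40 N, if the wrist force passes 120 N, or if a joint passes its speed limit or range.

## Working session

There is one attempt and no reset: what is moved stays moved. The work goes in short steps, Python scripts to look and compute and a shell command to move; the robot and the scene stay as the last step left them, time stands still between calls to the robot, and variables do not carry over. Pictures are saved under pics/ and viewed, about 8 in all and at most 12, crops included, and the job is handed in when it is done.

```bash
mkdir -p pics; cat > h.py <<'E'
import numpy as np,cv2,json
from plant import robot
from scipy.spatial.transform import Rotation as R
def snap(n,f,crop=None,s=1):
    im,d=robot.read_camera(n); np.savez('last_'+n,im=im,d=d)
    o=im[:,:,::-1]
    if crop: x0,y0,x1,y1=crop;o=o[y0:y1,x0:x1]
    if s!=1:o=cv2.resize(o,None,fx=s,fy=s,interpolation=cv2.INTER_CUBIC)
    cv2.imwrite('pics/'+f,o)
def cam(n):
    i=robot.camera_info(n);f=240/np.tan(np.radians(i['vertical_fov'])/2);return f,i['cx'],i['cy'],np.array(i['cam_to_world'])
def px(n,u,v,z=None,d=None):
    f,cx,cy,T=cam(n)
    if z is None and d is None:
        D=np.load('last_'+n+'.npz')['d'];d=D[int(v),int(u)]
    r=np.array([(u-cx)/f,-(v-cy)/f,-1])
    if z is None:p=r*d;return T[:3,:3]@p+T[:3,3]
    w=T[:3,:3]@r;return T[:3,3]+w*(z-T[2,3])/w[2]
def proj(n,p):
    f,cx,cy,T=cam(n);q=T[:3,:3].T@(np.array(p)-T[:3,3]);return cx-f*q[0]/q[2],cy+f*q[1]/q[2]
E
python3 - <<'E'
from h import *
np.set_printoptions(precision=4,suppress=True)
snap('top','t0.png');snap('side','s0.png')
for n in('top','side'):print(robot.camera_info(n))
print(robot.read_state())
E
```

```text
{'vertical_fov': 54.81611272482234, 'cx': 312.2731306702775, 'cy': 234.89188654730188, 'cam_to_world': array([[-0.0184,  0.9851, -0.171 ,  0.3015],
       [-0.9995, -0.0223, -0.0212, -0.0645],
       [-0.0247,  0.1705,  0.985 ,  1.1646],
       [ 0.    ,  0.    ,  0.    ,  1.    ]])}
{'vertical_fov': 54.591530228580275, 'cx': 325.2220535993704, 'cy': 235.84910667339912, 'cam_to_world': array([[-0.9818,  0.1091, -0.1556,  0.2953],
       [-0.1901, -0.5767,  0.7945,  1.0029],
       [-0.0031,  0.8096,  0.587 ,  0.8356],
       [ 0.    ,  0.    ,  0.    ,  1.    ]])}
{'t': 0.1, 'q': array([ 1.2086,  0.1311,  1.4891, -0.    ,  1.523 , -0.0854]), 'dq': array([-0.0015, -0.0016, -0.0027,  0.001 ,  0.0006, -0.0005]), 'joint_torque': array([  0.0016, -56.1342, -49.3097,   0.077 ,   0.0292,  -0.    ]), 'tool_pos': array([0.1638, 0.5767, 0.2177]), 'orientation': array([-0.4334, -3.1112,  0.0025]), 'force': array([-0.3368,  0.4649,  0.4178]), 'wrist_torque': array([-0.0077,  0.0644, -0.0041]), 'opening': 0.09283006269628567}
```

View pics/t0.png

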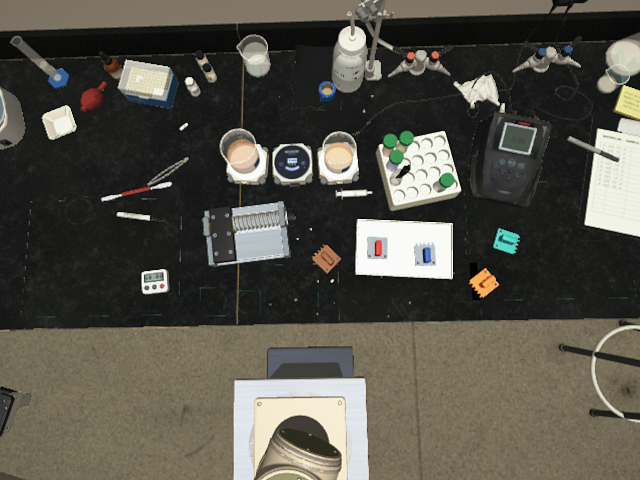

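View pics/s0.png

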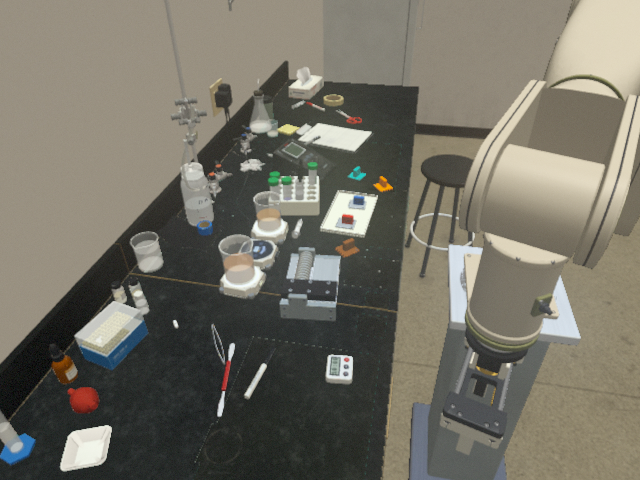

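The blue leaf is at top (427,256) in the tray, teeth up (+x). The look-alikes are red (377,248), brown (326,259), orange (484,283) and turquoise (506,240). The stage is around (247,233), with its carriage on the left (+y) and its knob at (291,218). I choose the blue one and will check it in a close crop.

```bash
python3 - <<'E'
from h import *
im=np.load('last_top.npz')['im'][:,:,::-1]
a=cv2.resize(im[212:284,400:460],None,fx=8,fy=8,interpolation=cv2.INTER_CUBIC)
b=cv2.resize(im[196:272,198:300],None,fx=7.7,fy=7.7,interpolation=cv2.INTER_CUBIC)
a=cv2.resize(a,None,fx=.75,fy=.75)
b=cv2.resize(b,None,fx=.55,fy=.55)
H=max(a.shape[0],b.shape[0]);o=np.zeros((H,a.shape[1]+b.shape[1],3),'uint8')
o[:a.shape[0],:a.shape[1]]=a;o[:b.shape[0],a.shape[1]:]=b;print(a.shape,b.shape)
cv2.imwrite('pics/c1.png',o)
E
```

```text
(432, 360, 3) (322, 432, 3)
```

View pics/c1.png

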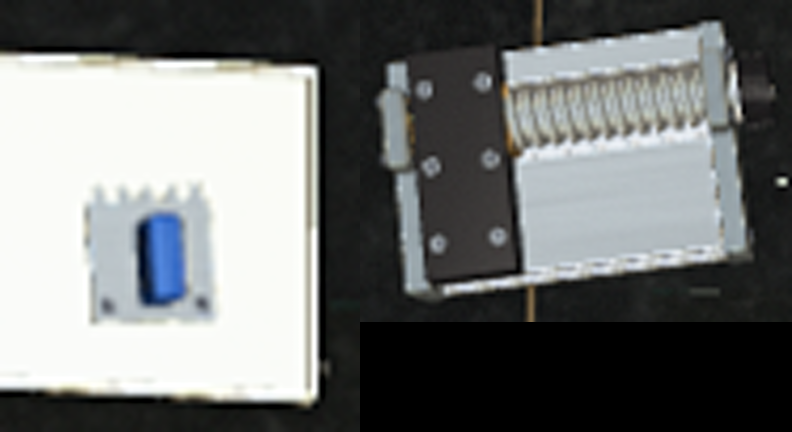

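```bash
python3 - <<'E'
from h import *
np.set_printoptions(precision=4,suppress=True)
D=np.load('last_top.npz');d=D['d'];im=D['im'].astype(int)
A=lambda x,y,z:px('top',400+x/6,212+y/6,z=z)
B=lambda x,y,z:px('top',198+(x-360)/4.235,196+y/4.235,z=z)
for p in [(90,322),(216,320),(212,203),(88,203)]:print('plate',A(*p,.007), px('top',400+p[0]/6,212+p[1]/6))
print('grip top',A(167,259,.037))
for c in [(300,66),(310,402)]:print('tray',A(*c,.012))
print('way front L,R',B(522,272,.048),B(722,252,.048)); print('carriage corners',[B(*c,.073) for c in[(415,52),(500,47),(519,272),(432,288)]])
def cloud(x0,y0,x1,y1):
    v,u=np.mgrid[y0:y1,x0:x1];v=v.ravel();u=u.ravel()
    return u,v,np.array([px('top',a,b) for a,b in zip(u,v)])
u,v,P=cloud(412,240,440,270);c=im[v,u];m=(c[:,2]>c[:,0]+60)
print('blue',m.sum(),P[m].mean(0),np.percentile(P[m][:,2],[5,50,95]))
t=P[m];t=t[t[:,2]>.031];print(len(t),t.mean(0),t.min(0),t.max(0), cv2.minAreaRect((t[:,:2]*1000).astype('float32')))
u,v,P=cloud(205,200,292,268)
z=P[:,2];print(np.histogram(z,bins=np.arange(0,.1,.008)))
c=im[v,u].mean(1);m=(z>.066)&(z<.08)&(c<70);print('carr',cv2.minAreaRect((P[m][:,:2]*1000).astype('float32')))
w=P[(z>.044)&(z<.052)&(u>240)&(u<285)&(v>232)];print('way',len(w),w.mean(0),cv2.minAreaRect((w[:,:2]*1000).astype('float32')))
E
```

```text
plate [ 0.4187 -0.2947  0.007 ] [ 0.4189 -0.2952  0.0043]
plate [ 0.4184 -0.3468  0.007 ] [ 0.4189 -0.348   0.0019]
plate [ 0.4675 -0.3483  0.007 ] [ 0.4686 -0.35   -0.0002]
plate [ 0.4687 -0.2966  0.007 ] [ 0.4691 -0.2972  0.0042]
grip top [ 0.4406 -0.3213  0.037 ]
tray [ 0.5241 -0.3874  0.012 ]
tray [ 0.3833 -0.3818  0.012 ]
way front L,R [0.4369 0.1458 0.048 ] [0.446  0.0305 0.048 ]
carriage corners [array([0.5622, 0.2041, 0.073 ]), array([0.564 , 0.1551, 0.073 ]), array([0.4339, 0.1428, 0.073 ]), array([0.4259, 0.1919, 0.073 ])]
blue 81 [ 0.442  -0.32    0.0363] [0.0322 0.0365 0.041 ]
79 [ 0.4424 -0.32    0.0367] [ 0.4262 -0.3272  0.0316] [ 0.4588 -0.3132  0.0421] ((442.4397277832031, -320.3742370605469), (13.780171394348145, 32.487247467041016), 89.01105499267578)Traceback (most recent call last):
  File "<stdin>", line 16, in <module>
  File "<stdin>", line 12, in cloud
  File "h.py", line 13, in px
    f,cx,cy,T=cam(n)
              ~~~^^^
  File "h.py", line 11, in cam
    i=robot.camera_info(n);f=240/np.tan(np.radians(i['vertical_fov'])/2);return f,i['cx'],i['cy'],np.array(i['cam_to_world'])
ValueError: time passes only in moves, steps and waits
```

```bash
sed -i 's/^def cam(n):/from functools import lru_cache\n@lru_cache\ndef cam(n):/' h.py; python3 - <<'E'
from h import *
np.set_printoptions(precision=4,suppress=True)
D=np.load('last_top.npz');d=D['d'];im=D['im'].astype(int)
def cloud(x0,y0,x1,y1):
    v,u=np.mgrid[y0:y1,x0:x1];v=v.ravel();u=u.ravel()
    return u,v,np.array([px('top',a,b) for a,b in zip(u,v)])
u,v,P=cloud(205,200,292,268)
z=P[:,2]
c=im[v,u].mean(1);m=(z>.066)&(z<.08)&(c<70)&(u<240);print('carr',cv2.minAreaRect((P[m][:,:2]*1000).astype('float32')))
w=P[(z>.043)&(z<.053)&(u>236)&(u<282)&(v>234)];print('way',len(w),w.mean(0),cv2.minAreaRect((w[:,:2]*1000).astype('float32')))
# carriage front/side edge lines; screw ridge
s=(z>.054)&(z<.072)&(u>238)&(u<283)&(v>205)&(v<236);S=P[s];print('screw',len(S),S.mean(0))
# per column: centre of pts
col=[(S[abs(S[:,1]-y)<.003].mean(0)) for y in np.arange(.04,.14,.008)]
print(np.array(col))
print(robot.read_state()['tool_pos'])
E
```

```text
carr ((499.7696228027344, 178.45468139648438), (134.10826110839844, 56.170806884765625), 5.974178314208984)
way 1008 [0.4708 0.0926 0.0481] ((468.9118347167969, 90.46295928955078), (61.759117126464844, 109.11219024658203), 0.15688294172286987)
screw 509 [0.5322 0.0869 0.0632]
[[0.5412 0.0405 0.0668]
 [0.5332 0.0479 0.0622]
 [0.5356 0.0561 0.0622]
 [0.5345 0.0645 0.0616]
 [0.534  0.0722 0.0635]
 [0.5345 0.0798 0.064 ]
 [0.5318 0.088  0.0634]
 [0.5303 0.096  0.0619]
 [0.5308 0.1044 0.061 ]
 [0.5289 0.1116 0.064 ]
 [0.5293 0.1196 0.0644]
 [0.5272 0.1274 0.0632]
 [0.5265 0.1358 0.0614]]
[0.1638 0.5767 0.2177]
```

```bash
cat >> h.py <<'E'
def todo(t,yaw,q=True):
    s=robot.read_state();M=R.from_rotvec(s['orientation']).as_matrix()
    # wanted: tool z down, tool y = (-sin,cos)
    W=np.array([[-np.cos(yaw),-np.sin(yaw),0],[-np.sin(yaw),np.cos(yaw),0],[0,0,-1]]).T
    np.set_printoptions(precision=4,suppress=True)
    print('t',s['t'],'pos',s['tool_pos'],'F',s['force'],'T',s['wrist_torque'],'open',round(s['opening'],4))
    print('shift mm now',(M.T@(np.array(t)-s['tool_pos'])*1000).round(1),'after turn',(W.T@(np.array(t)-s['tool_pos'])*1000).round(1),'twist',R.from_matrix(M.T@W).as_rotvec().round(4))
    return s
E
sed -i 's/W=np.array.*/W=np.array([[-np.cos(yaw),-np.sin(yaw),0],[-np.sin(yaw),np.cos(yaw),0],[0,0,-1]]).T/' h.py
python3 - <<'E'
from h import *
todo((.5,.2,.2),-.02)
E
```

```text
t 0.1 pos [0.1638 0.5767 0.2177] F [-0.3368  0.4649  0.4178] T [-0.0077  0.0644 -0.0041] open 0.0928
shift mm now [-426.4 -270.4   18.1] after turn [-343.7 -369.9   17.7] twist [-0.0016 -0.0004 -0.2568]
```

```bash
python3 -m pendant '[{"translation":[-35,-25,0],"twist":[0,0,-0.128],"grip":-0.14},{"translation":[-35,-30,0],"twist":[0,0,-0.128],"grip":-0.14},{"translation":[-35,-37,0],"twist":[0,0,0],"grip":-0.14},{"translation":[-35,-37,0],"twist":[0,0,0],"grip":-0.14},{"translation":[-34,-37,0],"twist":[0,0,0],"grip":-0.14},{"translation":[-34,-37,0],"twist":[0,0,0],"grip":-0.14},{"translation":[-34,-37,0],"twist":[0,0,0],"grip":-0.14},{"translation":[-34,-37,0],"twist":[0,0,0],"grip":-0.14},{"translation":[-30,-40,0],"twist":[0,0,0],"grip":-0.14},{"translation":[-20,-45,0],"twist":[0,0,0],"grip":-0.14}]' 30; python3 -c "
from h import *
todo((.4425,-.321,.1),-.02)"
```

```text
t: 1.1
tool_pos: [0.47, 0.1987, 0.2127]
orientation: [-0.0, -3.136, 0.008]
force: [-0.2, 0.6, -0.2]
opening: 0.0401
t 1.1 pos [0.47   0.1987 0.2127] F [-0.2244  0.5802 -0.2403] T [-0.0233  0.0065  0.0407] open 0.0401
shift mm now [  26.8 -519.1  115.7] after turn [  17.1 -520.2  112.7] twist [-0.0054 -0.0057  0.0198]
```

```bash
python3 -m pendant '[{"translation":[2,-48,0],"twist":[0,0,0.02],"grip":-0.14},{"translation":[2,-49,0],"twist":[0,0,0],"grip":-0.14},{"translation":[2,-49,0],"twist":[0,0,0],"grip":-0.14},{"translation":[2,-49,0],"twist":[0,0,0],"grip":-0.14},{"translation":[2,-49,0],"twist":[0,0,0],"grip":-0.14},{"translation":[2,-49,5],"twist":[0,0,0],"grip":-0.14},{"translation":[2,-48,10],"twist":[0,0,0],"grip":-0.14},{"translation":[2,-46,20],"twist":[0,0,0],"grip":-0.14},{"translation":[2,-44,20],"twist":[0,0,0],"grip":-0.14},{"translation":[2,-40,20],"twist":[0,0,0],"grip":-0.14}]'; python3 -c "
from h import *
todo((.4425,-.321,.06),-.02)"
```

```text
t: 2.1
tool_pos: [0.4388, -0.2847, 0.1407]
orientation: [-0.036, -3.14, 0.014]
force: [1.4, 0.9, -0.4]
opening: 0.0401
t 2.1 pos [ 0.4388 -0.2847  0.1407] F [ 1.3816  0.8657 -0.4123] T [-0.0394 -0.0501 -0.0486] open 0.0401
shift mm now [ -4.6 -35.4  81. ] after turn [ -4.4 -36.2  80.7] twist [-0.0091 -0.0014 -0.0029]
```

```bash
python3 -m pendant '[{"translation":[-1,-12,10],"twist":[-0.009,0,0],"grip":-0.14},{"translation":[-1,-12,15],"twist":[0,0,0],"grip":-0.14},{"translation":[-1,-8,20],"twist":[0,0,0],"grip":-0.14},{"translation":[-1,-4,20],"twist":[0,0,0],"grip":-0.14},{"translation":[0,0,12],"twist":[0,0,0],"grip":-0.14},{"translation":[0,0,5],"twist":[0,0,0],"grip":-0.14},{"translation":[0,0,0],"twist":[0,0,0],"grip":-0.14},{"translation":[0,0,0],"twist":[0,0,0],"grip":-0.14},{"translation":[0,0,0],"twist":[0,0,0],"grip":-0.14},{"translation":[0,0,0],"twist":[0,0,0],"grip":-0.14}]'; python3 -c "
from h import *
todo((.4425,-.321,.012),-.02)
snap('top','t1.png',(385,210,465,290),7)
print([((a-385)*7,(b-210)*7) for a,b in [proj('top',p) for p in [(.4425,-.321,.037),robot.read_state()['tool_pos']]]])"
```

```text
t: 3.1
tool_pos: [0.4372, -0.3259, 0.0518]
orientation: [-0.047, -3.134, -0.006]
force: [0.6, 0.3, -0.4]
opening: 0.0397
t 3.1 pos [ 0.4372 -0.3259  0.0518] F [ 0.556   0.3374 -0.4203] T [-0.0014  0.0056  0.0497] open 0.0397
shift mm now [-5.4  5.  39.8] after turn [-5.2  5.1 39.8] twist [ 0.0036 -0.0069 -0.0101]
[(np.float64(298.7402518479505), np.float64(310.89602162317146)), (np.float64(324.0250566478535), np.float64(319.8243877724201))]
```

View pics/t1.png

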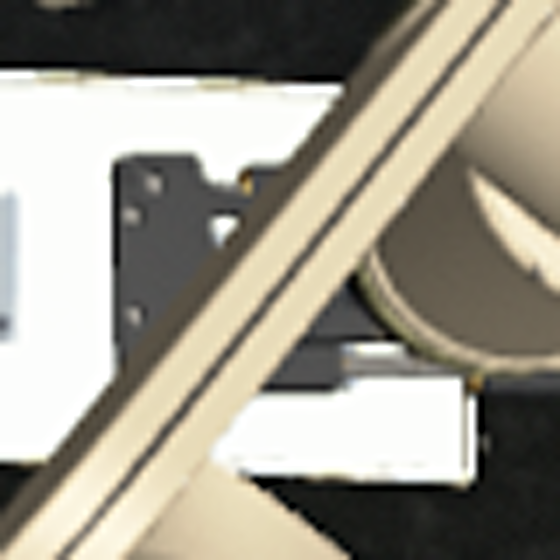

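The top camera is blocked here: the arm and gripper body cover the leaf, with only the tray edge visible at left. I'll correct 5 mm and use the side camera.

```bash
python3 -m pendant '[{"translation":[-2.5,2.5,0],"twist":[0,-0.006,-0.01],"grip":-0.14},{"translation":[-2.5,2.5,0],"twist":[0,0,0],"grip":-0.14},{"translation":[-0.5,0,8],"twist":[0,0,0],"grip":-0.14},{"translation":[0,0,10],"twist":[0,0,0],"grip":-0.14},{"translation":[0,0,8],"twist":[0,0,0],"grip":-0.14},{"translation":[0,0,0],"twist":[0,0,0],"grip":-0.14},{"translation":[0,0,0],"twist":[0,0,0],"grip":-0.14},{"translation":[0,0,0],"twist":[0,0,0],"grip":-0.14},{"translation":[0,0,0],"twist":[0,0,0],"grip":-0.14},{"translation":[0,0,0],"twist":[0,0,0],"grip":-0.14}]'; python3 -c "
from h import *
todo((.4425,-.321,.012),-.02)
print(proj('side',(.4425,-.321,.022)))
snap('side','s1.png',(300,160,420,260),6)"
```

```text
t: 4.15
tool_pos: [0.4437, -0.3206, 0.0239]
orientation: [0.03, 3.141, 0.005]
force: [0.6, 0.3, 0.4]
opening: 0.0397
t 4.15 pos [ 0.4437 -0.3206  0.0239] F [0.5751 0.3323 0.4347] T [0.0418 0.0032 0.0588] open 0.0397
shift mm now [ 1.2 -0.4 11.9] after turn [ 1.1 -0.4 11.9] twist [0.0031 0.0002 0.001 ]
(np.float64(358.0617817127838), np.float64(199.6070653972035))
```

View pics/s1.png

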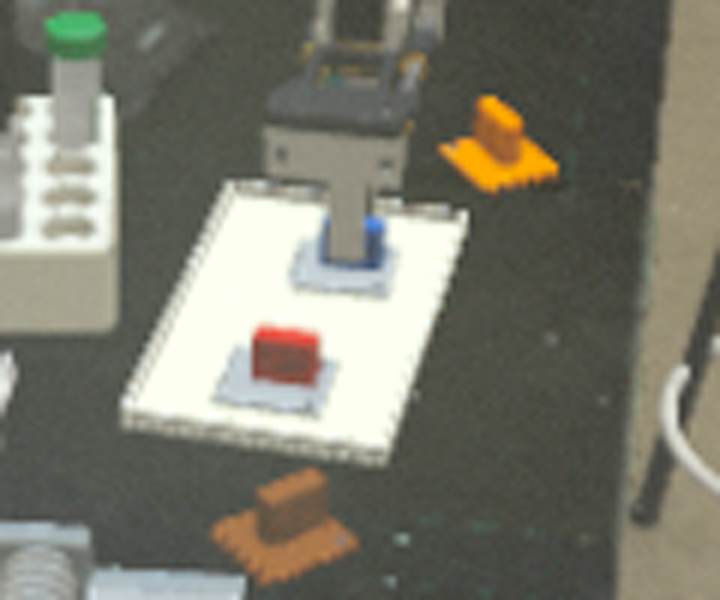

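The near finger stands centred in front of the blue grip, at crop (348,240). Red is at (287,355), untouched. Descending and closing.

```bash
python3 -m pendant '[{"translation":[0.5,0,6],"twist":[0.003,0,0],"grip":-0.14},{"translation":[0.5,0,4],"twist":[0,0,0],"grip":-0.14},{"translation":[0,0,1],"twist":[0,0,0],"grip":-0.14},{"translation":[0,0,0],"twist":[0,0,0],"grip":-1},{"translation":[0,0,0],"twist":[0,0,0],"grip":-1},{"translation":[0,0,0],"twist":[0,0,0],"grip":-1},{"translation":[0,0,0],"twist":[0,0,0],"grip":-1},{"translation":[0,0,0],"twist":[0,0,0],"grip":-1},{"translation":[0,0,0],"twist":[0,0,0],"grip":-1},{"translation":[0,0,0],"twist":[0,0,0],"grip":-1}]' 25; python3 -c "
from h import *
todo((.4425,-.321,.012),-.02)"
```

```text
t: 5.2
tool_pos: [0.4428, -0.3208, 0.0123]
orientation: [0.03, 3.141, -0.001]
force: [0.6, 0.0, -0.9]
opening: 0.0139
t 5.2 pos [ 0.4428 -0.3208  0.0123] F [ 0.5828  0.0126 -0.8525] T [ 0.0419  0.0028 -0.0331] open 0.0139
shift mm now [ 0.3 -0.2  0.3] after turn [ 0.3 -0.2  0.3] twist [-0.0006  0.0009  0.0009]
```

```bash
python3 -m pendant '[{"translation":[0,0,-6],"twist":[0,0,0],"grip":-1},{"translation":[0,0,-20],"twist":[0,0,0],"grip":-1},{"translation":[0,0,-30],"twist":[0,0,0],"grip":-1},{"translation":[0,0,-35],"twist":[0,0,0],"grip":-1},{"translation":[0,15,-25],"twist":[0,0,0],"grip":-1},{"translation":[-2,30,-5],"twist":[0,0,-0.03],"grip":-1},{"translation":[-2,40,0],"twist":[0,0,-0.03],"grip":-1},{"translation":[-2,40,0],"twist":[0,0,-0.03],"grip":-1},{"translation":[-2,40,0],"twist":[0,0,-0.03],"grip":-1},{"translation":[-2,40,0],"twist":[0,0,0],"grip":-1}]'; python3 -c "
from h import *
todo((.4691,.0893,.11),.1)"
```

```text
t: 6.2
tool_pos: [0.4445, -0.1135, 0.1426]
orientation: [-0.154, 3.134, -0.004]
force: [-0.1, -0.1, -2.1]
opening: 0.014
t 6.2 pos [ 0.4445 -0.1135  0.1426] F [-0.1233 -0.0586 -2.0636] T [ 0.0097 -0.077  -0.0611] open 0.014
shift mm now [-44.1 199.5  32.3] after turn [-44.7 199.3  32.6] twist [-0.0026  0.0042 -0.0021]
```

```bash
python3 -m pendant '[{"translation":[-4,40,0],"twist":[0,0,0],"grip":-1},{"translation":[-5,40,0],"twist":[0,0,0],"grip":-1},{"translation":[-6,40,0],"twist":[0,0,0],"grip":-1},{"translation":[-7,35,5],"twist":[0,0,0],"grip":-1},{"translation":[-7,25,7],"twist":[0,0,0],"grip":-1},{"translation":[-6,13,8],"twist":[0,0,0],"grip":-1},{"translation":[-5,5,8],"twist":[0,0,0],"grip":-1},{"translation":[0,0,3],"twist":[0,0,0],"grip":-1},{"translation":[0,0,0],"twist":[0,0,0],"grip":-1},{"translation":[0,0,0],"twist":[0,0,0],"grip":-1}]'; python3 -c "
from h import *
todo((.4691,.0893,.075),.1)"
```

```text
t: 7.2
tool_pos: [0.4646, 0.0991, 0.1151]
orientation: [-0.161, 3.127, -0.004]
force: [0.5, -0.8, -1.0]
opening: 0.0137
t 7.2 pos [0.4646 0.0991 0.1151] F [ 0.4705 -0.7565 -0.9932] T [0.04   0.0507 0.0269] open 0.0137
shift mm now [ -3.  -10.1  40.2] after turn [ -3.5 -10.2  40.1] twist [-0.003   0.0107  0.003 ]
```

```bash
python3 -m pendant '[{"translation":[-1,-4,8],"twist":[-0.003,0.01,0.003],"grip":-1},{"translation":[-1,-4,10],"twist":[0,0,0],"grip":-1},{"translation":[-1,-2,10],"twist":[0,0,0],"grip":-1},{"translation":[0,0,8],"twist":[0,0,0],"grip":-1},{"translation":[0,0,3],"twist":[0,0,0],"grip":-1},{"translation":[0,0,0],"twist":[0,0,0],"grip":-1},{"translation":[0,0,0],"twist":[0,0,0],"grip":-1},{"translation":[0,0,0],"twist":[0,0,0],"grip":-1},{"translation":[0,0,0],"twist":[0,0,0],"grip":-1},{"translation":[0,0,0],"twist":[0,0,0],"grip":-1}]'; python3 -c "
from h import *
s=todo((.4691,.0893,.0573),.1)
snap('side','s2.png',(265,235,365,325),7);snap('top','t2.png',(195,190,300,275),7)
a=cv2.imread('pics/s2.png');b=cv2.imread('pics/t2.png')
b=cv2.resize(b,None,fx=.6,fy=.6);a=cv2.resize(a,None,fx=.5,fy=.5);H=max(len(a),len(b));o=np.zeros((H,a.shape[1]+b.shape[1],3),'uint8');o[:len(a),:a.shape[1]]=a;o[:len(b),a.shape[1]:]=b;cv2.imwrite('pics/c2.png',o);print(o.shape)"
```

```text
t: 8.2
tool_pos: [0.4693, 0.0862, 0.0732]
orientation: [-0.151, 3.138, -0.0]
force: [0.7, 1.1, -0.7]
opening: 0.0138
t 8.2 pos [0.4693 0.0862 0.0732] F [ 0.6673  1.1274 -0.6777] T [ 0.0379  0.0507 -0.0099] open 0.0138
shift mm now [-0.1  3.1 15.9] after turn [-0.1  3.1 15.9] twist [-0.0001  0.0003 -0.0039]
(357, 791, 3)
```

View pics/c2.png

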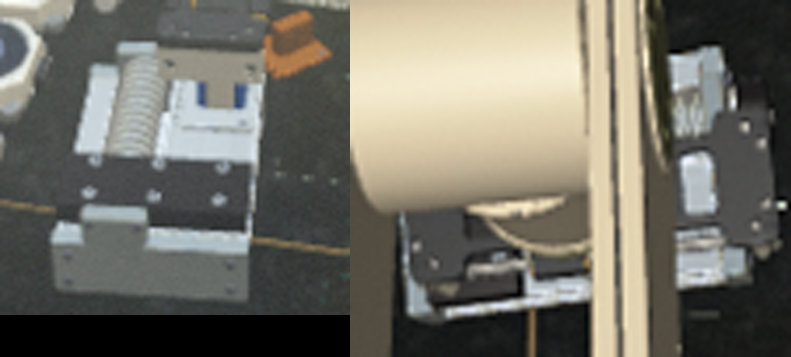

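Left: the leaf is level over the front way, teeth towards the screw, clear of the carriage. Right: the top view is blocked by the arm. Lowering gently.

```bash
python3 -m pendant '[{"translation":[0,1,5],"twist":[0,0,-0.004],"grip":-1},{"translation":[0,1,5],"twist":[0,0,0],"grip":-1},{"translation":[0,1,2],"twist":[0,0,0],"grip":-1},{"translation":[0,0,1],"twist":[0,0,0],"grip":-1},{"translation":[0,0,1],"twist":[0,0,0],"grip":-1},{"translation":[0,0,0.5],"twist":[0,0,0],"grip":-1},{"translation":[0,0,0.5],"twist":[0,0,0],"grip":-1},{"translation":[0,0,0.5],"twist":[0,0,0],"grip":-1},{"translation":[0,0,0],"twist":[0,0,0],"grip":-1},{"translation":[0,0,0],"twist":[0,0,0],"grip":-1}]'; python3 -c "
from h import *
s=todo((.4691,.0893,.0573),.1)
snap('side','s3.png',(290,245,350,290),12)"
```

```text
t: 9.3
tool_pos: [0.4693, 0.0895, 0.0574]
orientation: [-0.158, 3.137, -0.0]
force: [0.3, 0.0, -1.6]
opening: 0.0138
t 9.3 pos [0.4693 0.0895 0.0574] F [ 0.2903  0.0258 -1.5631] T [ 0.0175 -0.0119 -0.0234] open 0.0138
shift mm now [ 0.2 -0.2  0.1] after turn [ 0.2 -0.2  0.1] twist [-0.0001  0.0009  0.0006]
```

View pics/s3.png

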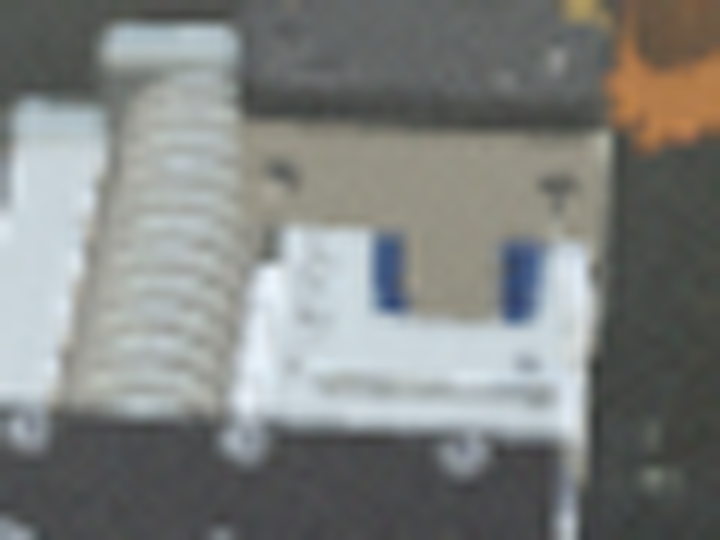

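The leaf sits on or just above the way, teeth at crop (315,230–320) facing the screw (crop 110–240). Its edge runs parallel to the carriage. I'll ease down to contact and then advance.

```bash
python3 -m pendant '[{"translation":[0,0,0.5],"twist":[0,0,0],"grip":-1},{"translation":[0,0,0.5],"twist":[0,0,0],"grip":-1},{"translation":[0,0,0.5],"twist":[0,0,0],"grip":-1},{"translation":[0,0,0.5],"twist":[0,0,0],"grip":-1},{"translation":[0,0,0],"twist":[0,0,0],"grip":-1},{"translation":[0,0,0],"twist":[0,0,0],"grip":-1},{"translation":[0,0,0],"twist":[0,0,0],"grip":-1},{"translation":[0,0,0],"twist":[0,0,0],"grip":-1},{"translation":[0,0,0],"twist":[0,0,0],"grip":-1},{"translation":[0,0,0],"twist":[0,0,0],"grip":-1}]'; python3 -c "
from h import *
s=todo((.4691,.0893,.0573),.1)"
```

```text
t: 10.35
tool_pos: [0.4695, 0.0895, 0.0573]
orientation: [-0.158, 3.137, -0.0]
force: [-0.5, 0.3, 1.4]
opening: 0.014
t 10.35 pos [0.4695 0.0895 0.0573] F [-0.4739  0.2641  1.4333] T [ 0.0716  0.1123 -0.0012] open 0.014
shift mm now [ 0.4 -0.2 -0. ] after turn [ 0.4 -0.2 -0. ] twist [-0.0002  0.0007  0.0007]
```

```bash
python3 -m pendant '[{"translation":[-2,0,0],"twist":[0,0,0],"grip":-1},{"translation":[-2,0,0],"twist":[0,0,0],"grip":-1},{"translation":[-1,0,0],"twist":[0,0,0],"grip":-1},{"translation":[-0.5,0,0],"twist":[0,0,0],"grip":-1},{"translation":[-0.5,0,0],"twist":[0,0,0],"grip":-1},{"translation":[-0.5,0,0],"twist":[0,0,0],"grip":-1},{"translation":[-0.5,0,0],"twist":[0,0,0],"grip":-1},{"translation":[-0.5,0,0],"twist":[0,0,0],"grip":-1},{"translation":[-0.5,0,0],"twist":[0,0,0],"grip":-1},{"translation":[-0.5,0,0],"twist":[0,0,0],"grip":-1}]'; python3 -c "
from h import *
s=todo((.4691,.0893,.0573),.1)"
```

```text
t: 11.35
tool_pos: [0.4784, 0.0904, 0.0573]
orientation: [-0.158, 3.138, -0.0]
force: [-1.8, -0.2, 2.6]
opening: 0.0137
t 11.35 pos [0.4784 0.0904 0.0573] F [-1.7813 -0.2022  2.6342] T [0.0187 0.2913 0.0042] open 0.0137
shift mm now [ 9.4 -0.2 -0. ] after turn [ 9.4 -0.2 -0. ] twist [-0.0002  0.0001  0.0006]
```

```bash
python3 -m pendant '[{"translation":[-0.4,0,-0.1],"twist":[0,0,0],"grip":-1},{"translation":[-0.4,0,0],"twist":[0,0,0],"grip":-1},{"translation":[-0.4,0,0],"twist":[0,0,0],"grip":-1},{"translation":[-0.4,0,0],"twist":[0,0,0],"grip":-1},{"translation":[-0.4,0,0],"twist":[0,0,0],"grip":-1},{"translation":[-0.4,0,0],"twist":[0,0,0],"grip":-1},{"translation":[-0.4,0,0],"twist":[0,0,0],"grip":-1},{"translation":[-0.4,0,0],"twist":[0,0,0],"grip":-1},{"translation":[-0.4,0,0],"twist":[0,0,0],"grip":-1},{"translation":[-0.4,0,0],"twist":[0,0,0],"grip":-1}]'; python3 -c "
from h import *
s=todo((.4691,.0893,.0573),.1)"
```

```text
t: 12.35
tool_pos: [0.4807, 0.0907, 0.0574]
orientation: [0.158, -3.133, 0.001]
force: [-4.7, -0.0, 4.7]
opening: 0.0136
t 12.35 pos [0.4807 0.0907 0.0574] F [-4.7329 -0.0096  4.6964] T [-0.0658  0.8607  0.0217] open 0.0136
shift mm now [11.6 -0.2  0.1] after turn [11.6 -0.2  0.1] twist [-0.0003 -0.0046  0.0009]
```

Contact about 1.6 mm later than predicted, at roughly 3 N net: tips on the crests. Now feeling sideways with a very light push.

```bash
python3 -m pendant '[{"translation":[0.4,0,-0.1],"twist":[0,0.003,0],"grip":-1},{"translation":[0,0.5,-0.1],"twist":[0,0,0],"grip":-1},{"translation":[-0.1,0.5,0],"twist":[0,0,0],"grip":-1},{"translation":[-0.2,0.5,0],"twist":[0,0,0],"grip":-1},{"translation":[-0.2,0.5,0],"twist":[0,0,0],"grip":-1},{"translation":[-0.2,0,0],"twist":[0,0,0],"grip":-1},{"translation":[-0.3,0,0],"twist":[0,0,0],"grip":-1},{"translation":[-0.3,0,0],"twist":[0,0,0],"grip":-1},{"translation":[-0.3,0,0],"twist":[0,0,0],"grip":-1},{"translation":[-0.3,0,0],"twist":[0,0,0],"grip":-1}]'; python3 -c "
from h import *
s=todo((.4691,.0893,.0573),.1)"
```

```text
t: 13.35
tool_pos: [0.4828, 0.093, 0.0574]
orientation: [0.158, -3.131, 0.001]
force: [-0.3, -0.4, 0.7]
opening: 0.0143
t 13.35 pos [0.4828 0.093  0.0574] F [-0.3053 -0.4342  0.6804] T [-0.0077  0.175   0.04  ] open 0.0143
shift mm now [14.  -2.3  0.2] after turn [14.  -2.3  0.1] twist [-0.0005 -0.0062  0.0008]
```

It went in 2.4 mm past the crests with hardly any force. Keep feeding.

```bash
python3 -m pendant '[{"translation":[-0.3,0,0],"twist":[0,-0.003,0],"grip":-1},{"translation":[-0.3,0,0],"twist":[0,0,0],"grip":-1},{"translation":[-0.3,0,0],"twist":[0,0,0],"grip":-1},{"translation":[-0.3,0,0],"twist":[0,0,0],"grip":-1},{"translation":[-0.3,0,0],"twist":[0,0,0],"grip":-1},{"translation":[-0.3,0,0],"twist":[0,0,0],"grip":-1},{"translation":[-0.3,0,0],"twist":[0,0,0],"grip":-1},{"translation":[-0.3,0,0],"twist":[0,0,0],"grip":-1},{"translation":[-0.3,0,0],"twist":[0,0,0],"grip":-1},{"translation":[-0.3,0,0],"twist":[0,0,0],"grip":-1}]'; python3 -c "
from h import *
s=todo((.4691,.0893,.0573),.1)"
```

```text
t: 14.35
tool_pos: [0.4857, 0.0933, 0.0574]
orientation: [0.158, -3.134, 0.001]
force: [-3.4, -0.0, 3.2]
opening: 0.0142
t 14.35 pos [0.4857 0.0933 0.0574] F [-3.4239 -0.0466  3.1858] T [-0.0189  0.6322 -0.0387] open 0.0142
shift mm now [16.9 -2.4  0.1] after turn [16.9 -2.4  0.1] twist [-0.0004 -0.0038  0.0008]
```

```bash
python3 -m pendant '[{"translation":[-0.3,0,0],"twist":[0,0,0],"grip":-1},{"translation":[-0.3,0,0],"twist":[0,0,0],"grip":-1},{"translation":[-0.3,0,0],"twist":[0,0,0],"grip":-1},{"translation":[-0.3,0,0],"twist":[0,0,0],"grip":-1},{"translation":[-0.3,0,0],"twist":[0,0,0],"grip":-1},{"translation":[-0.3,0,0],"twist":[0,0,0],"grip":-1},{"translation":[-0.3,0,0],"twist":[0,0,0],"grip":-1},{"translation":[-0.3,0,0],"twist":[0,0,0],"grip":-1},{"translation":[-0.3,0,0],"twist":[0,0,0],"grip":-1},{"translation":[-0.3,0,0],"twist":[0,0,0],"grip":-1}]'; python3 -c "
from h import *
s=todo((.4691,.0893,.0573),.1)
snap('side','s4.png',(290,245,350,290),12)"
```

```text
t: 15.35
tool_pos: [0.4858, 0.0934, 0.0575]
orientation: [0.158, -3.127, 0.002]
force: [-5.0, -0.5, 4.2]
opening: 0.0138
t 15.35 pos [0.4858 0.0934 0.0575] F [-4.9836 -0.4644  4.1865] T [-0.123   0.9108 -0.0003] open 0.0138
shift mm now [17.  -2.4  0.4] after turn [17.  -2.4  0.2] twist [-0.0006 -0.0107  0.0011]
```

View pics/s4.png

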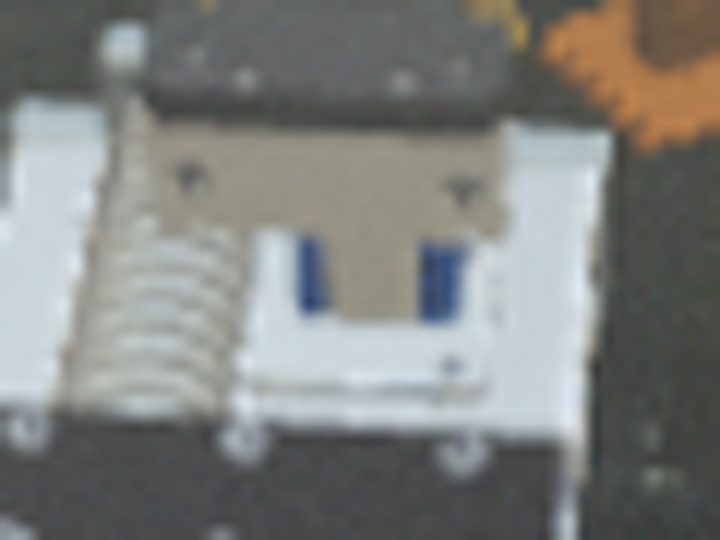

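The leaf is seated against the screw, stopped 5.4 mm past the crests against about 5.5 expected. But the tool has pitched 0.01 rad forward. I'll flatten it with a light downward bias and counter-twist while pushing more lightly.

```bash
python3 -m pendant '[{"translation":[0,0,0.2],"twist":[0,-0.006,0],"grip":-1},{"translation":[-0.1,0,0.2],"twist":[0,-0.006,0],"grip":-1},{"translation":[-0.2,0,0.2],"twist":[0,-0.005,0],"grip":-1},{"translation":[-0.2,0,0.2],"twist":[0,-0.004,0],"grip":-1},{"translation":[-0.2,0,0.2],"twist":[0,-0.004,0],"grip":-1},{"translation":[-0.2,0,0.2],"twist":[0,-0.004,0],"grip":-1},{"translation":[-0.2,0,0.2],"twist":[0,-0.004,0],"grip":-1},{"translation":[-0.2,0,0.2],"twist":[0,-0.004,0],"grip":-1},{"translation":[-0.2,0,0.2],"twist":[0,-0.004,0],"grip":-1},{"translation":[-0.2,0,0.2],"twist":[0,-0.004,0],"grip":-1}]'; python3 -c "
from h import *
s=todo((.4691,.0893,.0573),.1)"
```

```text
t: 16.4
tool_pos: [0.4865, 0.0934, 0.0572]
orientation: [-0.158, 3.103, 0.001]
force: [-5.3, -0.8, 5.5]
opening: 0.0137
t 16.4 pos [0.4865 0.0934 0.0572] F [-5.2829 -0.7758  5.547 ] T [-0.1198  1.1256  0.0886] open 0.0137
shift mm now [17.7 -2.3 -0.7] after turn [17.7 -2.4 -0.1] twist [-0.0008  0.0347  0.0018]
```

The tool turned the other way within the grip. I'll restore its pitch, let go so the leaf lies flat freely, then re-grip level and do the hold.

```bash
python3 -m pendant '[{"translation":[0.2,0,0],"twist":[0,0.01,0],"grip":-1},{"translation":[0.2,0,0],"twist":[0,0.01,0],"grip":-1},{"translation":[0.2,0,0],"twist":[0,0.01,0],"grip":-1},{"translation":[0,0,0],"twist":[0,0,0],"grip":-0.6},{"translation":[0,0,0],"twist":[0,0,0],"grip":-0.6},{"translation":[0,0,0],"twist":[0,0,0],"grip":-0.6},{"translation":[0,0,0],"twist":[0,0,0],"grip":-0.6},{"translation":[0,0,0],"twist":[0,0,0],"grip":-0.6},{"translation":[0,0,0],"twist":[0,0,0],"grip":-0.6},{"translation":[0,0,0],"twist":[0,0,0],"grip":-0.6}]'; python3 -c "
from h import *
s=todo((.4860,.0934,.0573),.1)"
```

```text
t: 17.4
tool_pos: [0.4877, 0.0935, 0.0572]
orientation: [-0.159, 3.13, -0.001]
force: [-0.1, 0.5, -0.3]
opening: 0.019
t 17.4 pos [0.4877 0.0935 0.0572] F [-0.136   0.4555 -0.2857] T [ 0.0502 -0.0064 -0.0228] open 0.019
shift mm now [ 1.7  0.1 -0.1] after turn [ 1.7  0.  -0.1] twist [-0.0008  0.0071  0.0017]
```

```bash
python3 -m pendant '[{"translation":[0.8,0,0],"twist":[0,0.007,0.002],"grip":-0.6},{"translation":[0.6,0,-0.1],"twist":[0,0,0],"grip":-0.6},{"translation":[0,0,0],"twist":[0,0,0],"grip":-0.6},{"translation":[0,0,0],"twist":[0,0,0],"grip":-1},{"translation":[0,0,0],"twist":[0,0,0],"grip":-1},{"translation":[0,0,0],"twist":[0,0,0],"grip":-1},{"translation":[0,0,0],"twist":[0,0,0],"grip":-1},{"translation":[0,0,0],"twist":[0,0,0],"grip":-1},{"translation":[0,0,0],"twist":[0,0,0],"grip":-1},{"translation":[0,0,0],"twist":[0,0,0],"grip":-1}]'; python3 -c "
from h import *
s=todo((.4860,.0934,.0573),.1)"
```

```text
t: 18.4
tool_pos: [0.4861, 0.0934, 0.0573]
orientation: [0.156, -3.137, 0.001]
force: [-0.5, -0.4, -0.4]
opening: 0.014
t 18.4 pos [0.4861 0.0934 0.0573] F [-0.5151 -0.4    -0.4265] T [0.0775 0.017  0.0418] open 0.014
shift mm now [0.1 0.  0. ] after turn [0.1 0.  0. ] twist [-0.0007 -0.0004 -0.0005]
```

```bash
python3 -m pendant '[{"translation":[-0.2,0,0.1],"twist":[0,0,0],"grip":-1},{"translation":[-0.2,0,0.1],"twist":[0,0,0],"grip":-1},{"translation":[-0.2,0,0.1],"twist":[0,-0.001,0],"grip":-1},{"translation":[-0.2,0,0.1],"twist":[0,-0.001,0],"grip":-1},{"translation":[-0.2,0,0.1],"twist":[0,-0.001,0],"grip":-1},{"translation":[-0.2,0,0.1],"twist":[0,-0.001,0],"grip":-1},{"translation":[-0.2,0,0.1],"twist":[0,-0.001,0],"grip":-1},{"translation":[-0.2,0,0.1],"twist":[0,-0.001,0],"grip":-1},{"translation":[-0.2,0,0.1],"twist":[0,-0.001,0],"grip":-1},{"translation":[-0.2,0,0.1],"twist":[0,-0.001,0],"grip":-1}]'; python3 -c "
from h import *
s=todo((.4860,.0934,.0573),.1)"
```

```text
t: 19.4
tool_pos: [0.4862, 0.0934, 0.0573]
orientation: [-0.156, 3.134, -0.001]
force: [-4.0, -0.6, 5.1]
opening: 0.0135
t 19.4 pos [0.4862 0.0934 0.0573] F [-4.0154 -0.5528  5.1002] T [-0.0398  0.9082  0.0131] open 0.0135
shift mm now [ 0.2 -0.   0. ] after turn [ 0.2 -0.   0. ] twist [-0.0009  0.0034 -0.0002]
```

Firm, level and home at about 4 N. A gentle yaw check, with the push kept on, will show whether either end has a gap.

```bash
python3 -m pendant '[{"translation":[-0.2,0,0],"twist":[0,0,0.003],"grip":-1},{"translation":[-0.2,0,0],"twist":[0,0,0.003],"grip":-1},{"translation":[-0.2,0,0],"twist":[0,0,0.003],"grip":-1},{"translation":[-0.2,0,0],"twist":[0,0,0.003],"grip":-1},{"translation":[-0.2,0,0],"twist":[0,0,0.003],"grip":-1},{"translation":[-0.2,0,0],"twist":[0,0,0.003],"grip":-1},{"translation":[-0.2,0,0],"twist":[0,0,0.003],"grip":-1},{"translation":[-0.2,0,0],"twist":[0,0,0.003],"grip":-1},{"translation":[-0.2,0,0],"twist":[0,0,0.003],"grip":-1},{"translation":[-0.2,0,0],"twist":[0,0,0.003],"grip":-1}]'; python3 -c "
from h import *
s=todo((.4860,.0934,.0573),.1)"; python3 -m pendant '[{"translation":[-0.2,0,0],"twist":[0,0,-0.003],"grip":-1},{"translation":[-0.2,0,0],"twist":[0,0,-0.003],"grip":-1},{"translation":[-0.2,0,0],"twist":[0,0,-0.003],"grip":-1},{"translation":[-0.2,0,0],"twist":[0,0,-0.003],"grip":-1},{"translation":[-0.2,0,0],"twist":[0,0,-0.003],"grip":-1},{"translation":[-0.2,0,0],"twist":[0,0,-0.003],"grip":-1},{"translation":[-0.2,0,0],"twist":[0,0,-0.003],"grip":-1},{"translation":[-0.2,0,0],"twist":[0,0,-0.003],"grip":-1},{"translation":[-0.2,0,0],"twist":[0,0,-0.003],"grip":-1},{"translation":[-0.2,0,0],"twist":[0,0,-0.003],"grip":-1}]'; python3 -c "
from h import *
s=todo((.4860,.0934,.0573),.1)"
```

```text
t: 20.4
tool_pos: [0.486, 0.0942, 0.0573]
orientation: [0.109, -3.138, 0.001]
force: [-5.3, -0.5, 5.1]
opening: 0.014
t 20.4 pos [0.486  0.0942 0.0573] F [-5.3103 -0.4979  5.1017] T [0.0162 0.8008 0.1657] open 0.014
shift mm now [ 0.  -0.8  0. ] after turn [ 0.1 -0.8  0. ] twist [-0.0003 -0.0015 -0.0305]
t: 21.4
tool_pos: [0.4863, 0.0936, 0.0574]
orientation: [0.155, -3.132, 0.003]
force: [-4.5, -0.4, 5.6]
opening: 0.0139
t 21.4 pos [0.4863 0.0936 0.0574] F [-4.536  -0.3948  5.5609] T [-0.1275  0.8321 -0.0231] open 0.0139
shift mm now [ 0.3 -0.2  0.1] after turn [ 0.3 -0.2  0.1] twist [-0.0015 -0.0058 -0.0011]
```

The leaf yawed slightly about its teeth, so the yaw has to be centred. Probe the other side and compare advance and torque.

```bash
python3 -m pendant '[{"translation":[-0.2,0,0],"twist":[0,0,-0.003],"grip":-1},{"translation":[-0.2,0,0],"twist":[0,0,-0.003],"grip":-1},{"translation":[-0.2,0,0],"twist":[0,0,-0.003],"grip":-1},{"translation":[-0.2,0,0],"twist":[0,0,-0.003],"grip":-1},{"translation":[-0.2,0,0],"twist":[0,0.002,-0.003],"grip":-1},{"translation":[-0.2,0,0],"twist":[0,-0.002,-0.003],"grip":-1},{"translation":[-0.2,0,0],"twist":[0,-0.002,-0.003],"grip":-1},{"translation":[-0.2,0,0],"twist":[0,-0.002,-0.003],"grip":-1},{"translation":[-0.2,0,0],"twist":[0,-0.002,-0.003],"grip":-1},{"translation":[-0.2,0,0],"twist":[0,-0.002,-0.003],"grip":-1}]'; python3 -c "
from h import *
s=todo((.4860,.0934,.0573),.1)
p=s['tool_pos']-np.array([.486,.0934,.0573]);print(1000*(p[0]*np.cos(.1)+p[1]*np.sin(.1)))
snap('side','s5.png',(290,245,350,290),12)"
```

```text
t: 22.4
tool_pos: [0.4864, 0.093, 0.0574]
orientation: [0.198, -3.133, 0.003]
force: [-5.9, -1.3, 5.4]
opening: 0.014
t 22.4 pos [0.4864 0.093  0.0574] F [-5.9406 -1.3269  5.4005] T [-0.0884  0.8082 -0.2193] open 0.014
shift mm now [0.3 0.5 0.1] after turn [0.3 0.5 0.1] twist [-0.0018 -0.0026  0.0261]
0.32106852574379463
```

Torques are +0.17 N·m at yaw 0.07, about 0 at 0.10 and −0.22 at 0.126, so the seat is near 0.098. I'll go back there, re-grip with only 5 N so the leaf can align itself, and do the hold.

```bash
python3 -m pendant '[{"translation":[0,0,0],"twist":[0,0,0.007],"grip":-1},{"translation":[-0.1,0,0],"twist":[0,0,0.007],"grip":-1},{"translation":[-0.1,0,0],"twist":[0,0,0.007],"grip":-1},{"translation":[-0.1,0,0],"twist":[0,-0.001,0.006],"grip":-1},{"translation":[0,0,0],"twist":[0,0,0],"grip":-0.6},{"translation":[0,0,0],"twist":[0,0,0],"grip":-0.6},{"translation":[0,0,0],"twist":[0,0,0],"grip":-0.6},{"translation":[0,0,0],"twist":[0,0,0],"grip":-0.6},{"translation":[0,0,0],"twist":[0,0,0],"grip":-0.6},{"translation":[0,0,0],"twist":[0,0,0],"grip":-0.6}]' 5; python3 -c "
from h import *
s=todo((.4860,.0934,.0573),.098)
im=np.load('last_side.npz')['im']
"
```

```text
t: 23.45
tool_pos: [0.488, 0.0931, 0.0569]
orientation: [-0.151, 3.136, -0.003]
force: [0.3, -0.5, -0.5]
opening: 0.0186
t 23.45 pos [0.488  0.0931 0.0569] F [ 0.2829 -0.4797 -0.5469] T [ 0.0134 -0.0625  0.0071] open 0.0186
shift mm now [ 1.9  0.4 -0.4] after turn [ 1.9  0.5 -0.4] twist [-0.0017  0.0014 -0.0018]
```

```bash
python3 -m pendant '[{"translation":[1,0.3,-0.3],"twist":[-0.002,0.001,-0.002],"grip":-0.6},{"translation":[0.8,0.1,-0.1],"twist":[0,0,0],"grip":-0.6},{"translation":[0,0,0],"twist":[0,0,0],"grip":-0.6},{"translation":[0,0,0],"twist":[0,0,0],"grip":-1},{"translation":[0,0,0],"twist":[0,0,0],"grip":-1},{"translation":[0,0,0],"twist":[0,0,0],"grip":-1},{"translation":[0,0,0],"twist":[0,0,0],"grip":-1},{"translation":[0,0,0],"twist":[0,0,0],"grip":-1},{"translation":[0,0,0],"twist":[0,0,0],"grip":-1},{"translation":[0,0,0],"twist":[0,0,0],"grip":-1}]' 6; python3 -c "
from h import *
s=todo((.4860,.0934,.0573),.098)"; python3 -m pendant '[{"translation":[-0.2,0,0],"twist":[0,0,0],"grip":-1},{"translation":[-0.2,0,0],"twist":[0,0,0],"grip":-1},{"translation":[-0.2,0,0],"twist":[0,0,0],"grip":-1},{"translation":[-0.2,0,0],"twist":[0,0,0],"grip":-1},{"translation":[-0.2,0,0],"twist":[0,0,0],"grip":-1},{"translation":[-0.2,0,0],"twist":[0,0,0],"grip":-1},{"translation":[-0.2,0,0],"twist":[0,0,0],"grip":-1},{"translation":[-0.2,0,0],"twist":[0,0,0],"grip":-1},{"translation":[-0.2,0,0],"twist":[0,0,0],"grip":-1},{"translation":[-0.2,0,0],"twist":[0,0,0],"grip":-1}]' 6;python3 -c "
from h import *
s=todo((.4860,.0934,.0573),.098)"
```

```text
t: 24.45
tool_pos: [0.486, 0.0934, 0.0574]
orientation: [-0.155, 3.137, 0.001]
force: [0.3, 0.4, 1.3]
opening: 0.0142
t 24.45 pos [0.486  0.0934 0.0574] F [0.295  0.3612 1.3495] T [-0.011   0.0063 -0.0012] open 0.0142
shift mm now [-0.   0.   0.1] after turn [-0.   0.   0.1] twist [0.0005 0.0004 0.0005]
t: 25.45
tool_pos: [0.4861, 0.0934, 0.0575]
orientation: [0.155, -3.134, -0.0]
force: [-5.0, -1.0, 4.9]
opening: 0.0141
t 25.45 pos [0.4861 0.0934 0.0575] F [-5.0476 -1.0458  4.9105] T [-0.1531  0.8597 -0.003 ] open 0.0141
shift mm now [ 0.1 -0.   0.2] after turn [ 0.1 -0.   0.2] twist [ 0.0003 -0.0042  0.0008]
```

```bash
python3 -m pendant '[{"translation":[-0.15,0,0],"twist":[0,0,0],"grip":-1},{"translation":[-0.15,0,0],"twist":[0,0,0],"grip":-1},{"translation":[-0.15,0,0],"twist":[0,0,0],"grip":-1},{"translation":[-0.15,0,0],"twist":[0,0,0],"grip":-1},{"translation":[-0.15,0,0],"twist":[0,0,0],"grip":-1},{"translation":[-0.15,0,0],"twist":[0,0,0],"grip":-1},{"translation":[-0.15,0,0],"twist":[0,0,0],"grip":-1},{"translation":[-0.15,0,0],"twist":[0,0,0],"grip":-1},{"translation":[-0.15,0,0],"twist":[0,0,0],"grip":-1},{"translation":[-0.15,0,0],"twist":[0,0,0],"grip":-1}]' 6;python3 -c "
from h import *
s=todo((.4860,.0934,.0573),.098)"; python3 -m pendant '[{"translation":[0,0,0],"twist":[0,0,0],"grip":-0.5},{"translation":[0,0,0],"twist":[0,0,0],"grip":-0.5},{"translation":[0,0,0],"twist":[0,0,0],"grip":-0.5},{"translation":[0,0,0],"twist":[0,0,0],"grip":-0.5},{"translation":[0,0,-8],"twist":[0,0,0],"grip":-0.5},{"translation":[0,0,-20],"twist":[0,0,0],"grip":-0.5},{"translation":[0,0,-40],"twist":[0,0,0],"grip":-0.5},{"translation":[0,0,-45],"twist":[0,0,0],"grip":-0.5},{"translation":[10,-25,-35],"twist":[0,0,0],"grip":-0.5},{"translation":[20,-40,-20],"twist":[0,0,0],"grip":-0.5}]';python3 -c "
from h import *
s=todo((.4,-.15,.25),.098)"
```

```text
t: 26.45
tool_pos: [0.4861, 0.0934, 0.0575]
orientation: [0.155, -3.13, 0.0]
force: [-4.9, -0.3, 4.7]
opening: 0.0138
t 26.45 pos [0.4861 0.0934 0.0575] F [-4.8768 -0.2549  4.6507] T [-0.0755  0.8114  0.0343] open 0.0138
shift mm now [ 0.1 -0.   0.2] after turn [ 0.1 -0.   0.2] twist [ 0.0002 -0.0078  0.001 ]
t: 27.45
tool_pos: [0.4625, 0.0275, 0.2298]
orientation: [0.163, -3.126, -0.001]
force: [0.3, -0.8, 0.3]
opening: 0.0235
t 27.45 pos [0.4625 0.0275 0.2298] F [ 0.2937 -0.7897  0.2643] T [ 0.0503 -0.0603 -0.0023] open 0.0235
shift mm now [  80.9 -170.   -19.5] after turn [  79.6 -170.5  -20.2] twist [ 0.0011 -0.011   0.0062]
```

Move clear of the top view and check.

```bash
python3 -m pendant '[{"translation":[5,-35,0],"twist":[0,0,0],"grip":-0.5},{"translation":[5,-40,0],"twist":[0,0,0],"grip":-0.5},{"translation":[5,-40,0],"twist":[0,0,0],"grip":-0.5},{"translation":[5,-40,0],"twist":[0,0,0],"grip":-0.5},{"translation":[5,-40,0],"twist":[0,0,0],"grip":-0.5},{"translation":[5,-40,0],"twist":[0,0,0],"grip":-0.5},{"translation":[5,-30,0],"twist":[0,0,0],"grip":-0.5},{"translation":[0,-10,0],"twist":[0,0,0],"grip":-0.5},{"translation":[0,0,0],"twist":[0,0,0],"grip":-0.5},{"translation":[0,0,0],"twist":[0,0,0],"grip":-0.5}]'; python3 -c "
from h import *
snap('top','t6.png',(232,198,292,268),8);snap('side','s6.png',(290,245,350,290),8)
a=cv2.imread('pics/s6.png');b=cv2.imread('pics/t6.png')
a=cv2.resize(a,None,fx=.65,fy=.65);H=max(len(a),len(b));o=np.zeros((H,a.shape[1]+b.shape[1],3),'uint8');o[:len(a),:a.shape[1]]=a;o[:len(b),a.shape[1]:]=b;cv2.imwrite('pics/c6.png',o);print(o.shape,a.shape)"
```

```text
t: 28.45
tool_pos: [0.4572, -0.2642, 0.2449]
orientation: [-0.159, 3.129, -0.01]
force: [-0.2, -0.5, -0.2]
opening: 0.0232
(560, 792, 3) (234, 312, 3)
```

View pics/c6.png

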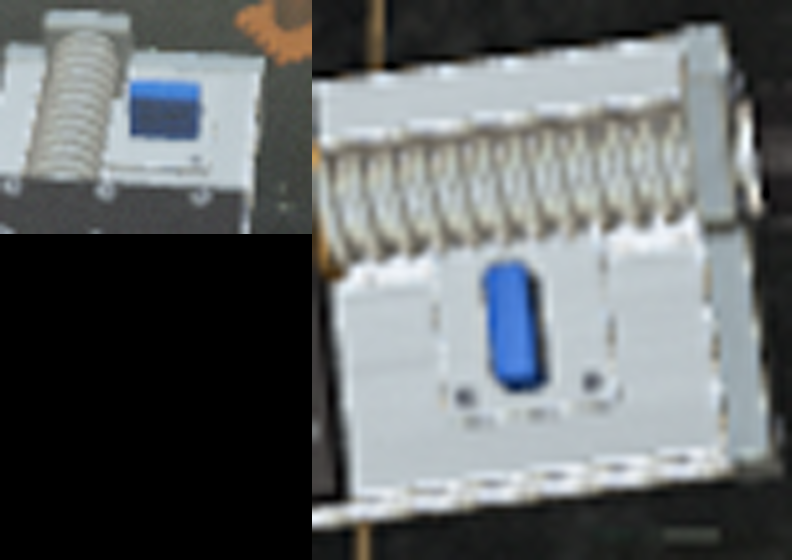

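The leaf lies flat with its teeth in the grooves (top crop: tooth row at y≈240 under the screw, grip at (515,325)). Its edges run parallel to the way, with the hole line at about −0.125 and the screw at about −0.13 in image slope. The robot is clear, so I'm handing in.

```bash
python3 -c "
from h import *
print(robot.read_state()['t']);print(robot.close_job())"
```

```text
28.55
the job is handed in; nothing more can be done
None
```

The blue-gripped coarse leaf is seated in the lead screw, lying flat on the front way. I handed the job in at 28.6 s with the robot clear.

- **Finding the grooves:** The teeth touched the crests at about 3 N net of sliding friction. About 2 mm further along +y they dropped in. They stopped 5.4–5.5 mm past the crests, which matches the 5.5 mm expected for home.
- **Re-gripping:** Straightening the tool tilt while pushing overshot and turned the tool about 0.035 rad in the grip. I let go twice and re-gripped level.
- **Hold:** The final hold was about 2 s at a steady 5 N with a 6 N grip, so the leaf could align itself. The position held within 0.1 mm, with sideways force of 1 N or less and almost no turning moment.
- **Ends:** While pushing, I turned the leaf about 0.03 rad each way. It turned with little resistance, pushed back both ways, and the moment was zero at the yaw I left it in. How far it went in did not clearly show the best yaw.
- **Limits of the checks:** I could not measure the end gaps directly. The cameras resolve only about 2 mm per pixel, so a few tenths of a millimetre at one end cannot be ruled out. The last pictures show the leaf seated and parallel to the screw within what they resolve.
- **Other items:** I had no contact with the red leaf, the look-alikes or the other things on the bench. The last pictures were close crops of the stage, so they did not re-check those items.

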